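# Rake the loose cosmetic pencils into a snug row

### The job

Take the little rake from its stand and, touching the pencils only with the rake, comb the four scattered pencils into one snug flat row of parallel pencils against the metal stop bar in the tray; finish by leaning on the row through the rake for about a second with a light steady push (about 5 to 10 N, never 20 N). Then put the rake back upright in its stand as you found it, with the pencils still snug in their row and the bottles, jars and boxes around left alone.

Things in the scene. Friction and masses are not known exactly. Their poses are not given: they have to be found in the camera images.
- tray: White shallow tray, fixed. Origin at the centre of its underside. Inner space 124 mm along its x, 300 mm along its y; walls 5 mm thick; floor 4 mm and rim 22 mm above the underside. Pencils must end parallel to its x, against the stop bar at the +y end. At least 30 mm at the -y end starts free of pencils: room for the tines.
- tray_stop (a point): Point on the tray floor in the zone of the aluminium stop bar (12 mm thick, 14 mm tall, lying along the tray's x right across the tray, clamped rigidly), at tray y = +120 mm. The bar's setting is not measured: its face towards the tray's -y, where the row belongs, lies anywhere from tray y = +104 to +136 mm.
- pencil1: Red square-barrelled cosmetic pencil with a black cap, 12 x 12 x 100 mm, 11 to 21 g, lying flat in the tray. Origin at its centre, long axis x.
- pencil2: Blue square-barrelled cosmetic pencil with a black cap, 12 x 12 x 100 mm, 11 to 21 g, lying flat in the tray. Origin at its centre, long axis x.
- pencil3: Orange square-barrelled cosmetic pencil with a black cap, 12 x 12 x 100 mm, 11 to 21 g, lying flat in the tray. Origin at its centre, long axis x.
- pencil4: Green square-barrelled cosmetic pencil with a black cap, 12 x 12 x 100 mm, 11 to 21 g, lying flat in the tray. Origin at its centre, long axis x.
- rake: Small rake, 0.10-0.17 kg, origin at the centre of the underside of its wooden head (100 x 26 mm, 10 thick). Six 6 mm tines in a line along x, 17 mm apart (91 mm overall, gaps narrower than a pencil) reach 22 mm below the origin. Upright flat-sided handle, 26 (x) by 20 mm (y), from 10 to 72 mm above the origin; grip it low and firmly (about 50 N). Starts upright in the stand.
- stand: Black block, fixed, 135 (x) by 64 (y) by 30 mm tall, origin at the centre of its underside. A slot in its top, 105 (x) by 14 mm (y), 26 deep, takes the tines; the rake's head rests on the top, rake origin 30 mm above the stand's, x axes parallel. Left or right of the tray; a fixed clear organiser (135 x 64 x 35 mm) is on the other side.
- cream_jar: Bystander, to be left alone: white cream jar, 54 dia x 45 tall, beside the tray's far corner. Origin at the centre of its underside.
- green_bottle: Bystander, to be left alone: white bottle with green cap, 44 dia x 130 tall, beyond the tray. Origin at the centre of its underside.
- dropper: Bystander, to be left alone: amber bottle with black cap, 34 dia x 90 tall, beyond the tray. Origin at the centre of its underside.
- cream_tube: Bystander, to be left alone: white cream tube standing on its cap, 42 wide x 121 tall, beyond the tray. Origin at the centre of its underside.
- carton: Bystander, to be left alone: small white carton 90 x 50 x 50, at the left. Origin at the centre of its underside.
- blue_pot: Bystander, to be left alone: blue pot with steel cap, 48 dia x 35 tall, near the robot. Origin at the centre of its underside.

How it is judged:
By the outcome, as a careful person would: the job done as asked, in the order asked, and still so for the second after the job is handed in, with the robot touching nothing.
It also fails if it takes over 72 s, if anything falls off the work surface, if the arm or the gripper's body presses on something with over 40 N, if the wrist force passes 120 N, or if a joint passes its speed limit or range.

### The arm

A 6-joint arm with a two-finger parallel gripper is mounted at the origin on the work surface. World frame = base frame: x ahead of the robot, y to its left, z up, the work surface at z = 0. Lengths are in m, angles in rad, forces in N, time in s.
With the tool pointing down it reaches from about 0.3 to 0.775 m from the base axis. Payload 14.6 kg.
Tool frame: the origin (TCP) lies at the very end of the fingers, on their centre line; the grasp point (between the pads) lies 19 mm behind it; y points along the fingers, x is the direction in which the jaws open and shut, and the axes are right-handed (so a half turn about y gives the same grasp; the last joint's range is limited). The gripper opens to 94 mm and grips with 3 to 60 N. Pads are 16 mm wide; open, the fingers measure 119 mm over their backs; the gripper's body (75 mm by 177 mm) begins 78 mm behind the grasp point.
Start: joints at [-1.186, 0.3, 1.521, -0, 1.321, -0.067], TCP at [0.24, -0.495, 0.205] pointing down, gripper open.
Joint ranges: [-3.03, 3.03], [-0.79, 2.21], [0.23, 2.52], [-1.04, 4.18], [0, 3.07], [-2.55, 2.55]. Speed limits (rad/s): [2.22, 2.22, 2.57, 3.14, 3.14, 3.14].

### API

Orientations are given as [roll, pitch, yaw] about the fixed x, y, z axes, in that order (R = Rz(yaw) Ry(pitch) Rx(roll)).
In Python, from station import * gives the robot as it stands.
- The arm moves only by the tool send_rows, never from a script. Its argument "series" is text: rows parted by semicolons, each of 7 numbers parted by spaces: the turn, a rotation vector about the tool's x, y, z in units of 5 degrees (1.0 is 5 degrees), then the shift along the tool's x, y, z in cm, then the opening, from -1 (shut) to 1 (fully open). A call has exactly 10 rows; each row is the pose to reach, as a shift and turn from the pose commanded when the call began, along the tool's axes at that moment; what a row does not reach only later rows make up. A row lasts 1/12 s, in which the tool goes at most 41.7 mm and 7.16 degrees, less where a joint would pass 70% of its speed; a pose out of reach is approached as far as the arm can. A call with a gripper value outside its range is refused whole. The fingers move at their own pace and stop on an object; "newtons" is the grip in N (left out, the last holds). Time passes only in rows, so rows that repeat a pose let the fingers close, or fill a call up. It gives the time, the measured TCP pose, the force and the opening at its end, in the units of the state.
- get_obs(): the state, without advancing time (a new reading comes with each control period).
- camera(name): name is "scene" or "top" or "wrist"; returns the picture (400x640x3 uint8, red, green, blue); there is no depth.
- camera_info(name): a dict with "K" (3x3 intrinsics, pixels), "k1" (the pictures are not rectified: a ray, as slopes to the right and down, at radius r is drawn at 1 + k1 r^2 times it, then the intrinsics apply), "R" (3x3) and "t" (3): a world point X has camera coordinates R X + t; the wrist camera has in their place "mount" (4x4, takes a point from camera to tool coordinates, whose origin is the TCP and whose axes are the tool frame's). Camera axes: x right, y down, z forward; pixel columns grow to the right and rows downward; lengths in m; the calibration is good to about 2 mm. A picture is of the moment at which its call begins: read the wrist's pose just before it. camera_info takes no time and is no camera call.
- hand_in(): hands the job in, once; it reports no verdict.
The state is a dict: "time_s": time; "qpos": joint angles; "joint_vel": joint speeds; "tau": joint torques, N m; "ee_pos": TCP position; "eef_rot": TCP orientation; "force": force on the tool from outside, world axes, zero at the start; "moment": the same for the moment, N m; "grip_width": finger opening in m.
Only numpy, scipy, OpenCV 4.12 (cv2) and the standard library are available. Lean on these libraries where they do the work, as an engineer would, in place of code of your own. Each camera call takes 0.05 s, during which the arm holds its last target. There are 200 camera calls.

## Working session

There is one attempt and no reset: what is moved stays moved. The work goes in short steps, Python scripts to look and compute and a tool call to move; the robot and the scene stay as the last step left them, time stands still between calls to the robot, and variables do not carry over. Pictures are saved under pics/ and viewed, on a budget of 10 in all, crops included, one or two more only if the job needs it, and the job is handed in when it is done.

Besides the shell and the picture viewer there is one more tool, called by a JSON object that holds its "method" and its "body", one argument or row to a line. send_rows: Moves the arm, as the interface text tells. Its arguments: {"type":"object","properties":{"series":{"type":"string"},"newtons":{"type":"number"}},"required":["series"]}

```bash
mkdir -p pics
python3 - <<'E'
from station import *
import cv2
o=get_obs();print({k:(v if not hasattr(v,'round') else v) for k,v in o.items()})
for n in ["top","scene"]:
    cv2.imwrite(f"pics/{n}0.png",camera(n)[:,:,::-1]);print(n,camera_info(n))
print(camera_info("wrist"))
E
```

```text
{'time_s': 0.0, 'qpos': array([-1.18560063e+00,  3.00522552e-01,  1.52156872e+00,  5.38882373e-06,
        1.32067065e+00, -6.66032657e-02]), 'joint_vel': array([ 0.00124598, -0.00171356, -0.00108039, -0.00047385, -0.00049405,
       -0.00104426]), 'tau': array([-6.95366889e-04, -5.31808126e+01, -3.52742708e+01,  7.08305743e-02,
        2.44302111e-02, -7.99634245e-05]), 'ee_pos': array([ 0.24002416, -0.49458325,  0.20486333]), 'eef_rot': array([-1.57071330e+00,  1.16632854e-03, -1.11899865e+00]), 'force': array([-0.41201617, -0.22253861, -0.36702963]), 'moment': array([-0.09591261,  0.02687791,  0.02713486]), 'grip_width': 0.09398890278861553}
top {'K': array([[446.46914575,   0.        , 318.63387215],
       [  0.        , 446.46914575, 200.22070619],
       [  0.        ,   0.        ,   1.        ]]), 'k1': -0.08227084175297322, 'R': array([[ 0.00939105, -0.99991248,  0.00931933],
       [-0.99088993, -0.01055763, -0.13425978],
       [ 0.13434642, -0.00797359, -0.99090235]]), 't': array([0.03391532, 0.62223972, 1.14424718])}
scene {'K': array([[474.78574513,   0.        , 313.9
[... 183 characters left out ...]
0445161],
       [ 0.68460704, -0.49959157, -0.5307744 ],
       [-0.4318411 ,  0.30863335, -0.84750146]]), 't': array([-0.40120384, -0.34853983,  1.5366849 ])}
{'K': array([[282.410328  ,   0.        , 319.16014332],
       [  0.        , 282.410328  , 196.36776643],
       [  0.        ,   0.        ,   1.        ]]), 'k1': 0.001635769762820177, 'mount': array([[ 9.99999845e-01,  4.59387122e-04, -3.13540482e-04,
        -1.91808638e-04],
       [ 4.29014566e-04, -2.78336033e-01,  9.60483664e-01,
        -1.79887756e-01],
       [ 3.53964212e-04, -9.60483650e-01, -2.78336187e-01,
         8.16018238e-02],
       [ 0.00000000e+00,  0.00000000e+00,  0.00000000e+00,
         1.00000000e+00]])}
```

View pics/top0.png

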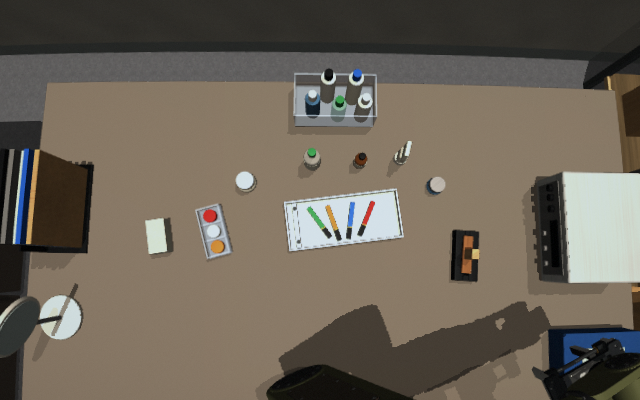

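View pics/scene0.png

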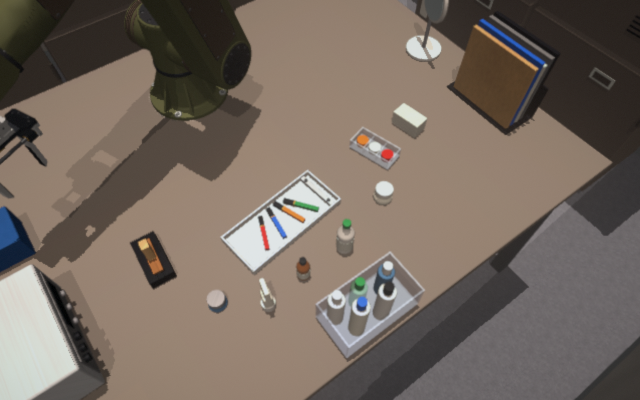

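The top view has the tray centred near (343,220) with its stop bar at the left end. The four pencils lie at columns 310–375, and the stand with the rake is at (465,255). The scene view agrees.

```bash
cat > h.py <<'E'
import numpy as np, cv2
from station import *
from scipy.spatial.transform import Rotation as Ro
def tool():
    o=get_obs(); return o, Ro.from_euler('xyz',o['eef_rot']).as_matrix(), np.array(o['ee_pos'])
def campose(n):
    i=camera_info(n)
    if n=="wrist":
        o,R,p=tool(); M=i['mount']; return i, R@M[:3,:3], R@M[:3,3]+p
    return i, i['R'].T, -i['R'].T@i['t']
def ray(cp,uv,z):
    i,Rc,c=cp; K=i['K']; uv=np.atleast_2d(np.asarray(uv,float))
    d=np.c_[(uv[:,0]-K[0,2])/K[0,0],(uv[:,1]-K[1,2])/K[1,1]]
    s=d.copy()
    for _ in range(8): s=d/(1+i['k1']*(s**2).sum(1,keepdims=True))
    w=np.c_[s,np.ones(len(s))]@Rc.T
    return c+w*((z-c[2])/w[:,2])[:,None]
def proj(cp,X):
    i,Rc,c=cp; q=(np.atleast_2d(X)-c)@Rc; s=q[:,:2]/q[:,2:]
    s=s*(1+i['k1']*(s**2).sum(1,keepdims=True)); K=i['K']
    return np.c_[s[:,0]*K[0,0]+K[0,2], s[:,1]*K[1,1]+K[1,2]]
def blobs(m,amin=30):
    c,_=cv2.findContours(m.astype(np.uint8),cv2.RETR_EXTERNAL,cv2.CHAIN_APPROX_NONE)
    return sorted([x[:,0] for x in c if cv2.contourArea(x)>amin],key=lambda x:-cv2.contourArea(x))
def rect(cp,pix,z):
    P=ray(cp,pix,z)[:,:2].astype(np.float32); (c,s,a)=cv2.minAreaRect(P)
    if s[0]<s[1]: s=s[::-1]; a+=90
    a=(a+90)%180-90
    return np.round(c,4),np.round(s,4),round(a,1)
hues={'red':[(0,4),(174,180)],'blue':[(105,125)],'orange':[(10,20)],'green':[(50,75)]}
def hsv(im): return cv2.cvtColor(im,cv2.COLOR_RGB2HSV)
def cmask(H,n,s=110,v=60):
    return np.any([(H[...,0]>=a)&(H[...,0]<=b) for a,b in hues[n]],0)&(H[...,1]>s)&(H[...,2]>v)
E
python3 - <<'E'
from h import *
im=camera("top");cp=campose("top");H=hsv(im)
roi=np.zeros(im.shape[:2],bool);roi[180:260,275:415]=1
w=(H[...,2]>150)&(H[...,1]<60)&roi
b=blobs(w,500)[0];print('tray',rect(cp,b,.022))
print(cv2.boxPoints(cv2.minAreaRect(b)))
for n in hues:
    for b in blobs(cmask(H,n)&roi,15)[:2]:print(n,len(b),rect(cp,b,.016))
roi[:]=0;roi[222:290,440:492]=1
st=(H[...,2]<45)&roi
for b in blobs(st,50)[:3]:print('stand',rect(cp,cv2.convexHull(b)[:,0],.03),b.min(0),b.max(0))
cv2.imwrite('pics/c1.png',np.hstack([cv2.resize(im[185:255,280:405],None,fx=4,fy=4,interpolation=2),cv2.resize(im[222:292,430:500],None,fx=4,fy=4,interpolation=2)])[:,:,::-1])
E
```

```text
tray (array([ 0.5748, -0.0266]), array([0.31  , 0.1361]), -82.5)
[[282.745   200.90913]
 [397.3816  186.92906]
 [403.48065 236.94139]
 [288.84406 250.92146]]
red 48 (array([ 0.5949, -0.0951]), array([0.0631, 0.0113]), -21.2)
blue 51 (array([ 0.59  , -0.0475]), array([0.0639, 0.0114]), -7.0)
orange 51 (array([0.5783, 0.0049]), array([0.0694, 0.0117]), 20.8)
green 45 (array([0.5795, 0.0486]), array([0.0639, 0.0108]), 37.4)
stand (array([ 0.4799, -0.3511]), array([0.1318, 0.0716]), -3.6) [451 230] [478 280]
```

View pics/c1.png

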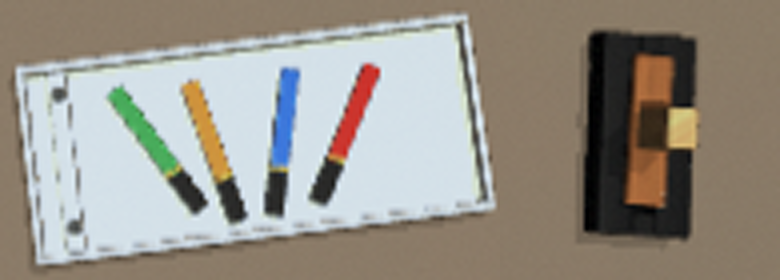

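The crop shows the bar face near column 85 of the crop, the pencils well separated, and the rake upright with its handle leaning toward the right of the image because of parallax. Next I locate the rake head and plan the approach.

```bash
cat >> h.py <<'E'
def plan(p,yawdeg,show=True):
    o,R,t=tool(); G=Ro.from_euler('xyz',[-np.pi/2,0,np.radians(yawdeg)]).as_matrix()
    w=Ro.from_matrix(R.T@G).as_rotvec(degrees=True)/5; s=R.T@(np.array(p)-t)*100
    print('row',np.round(w,2),np.round(s,2))
def status():
    o,R,t=tool(); e=np.degrees(o['eef_rot']); print('t',round(o['time_s'],2),'tcp',np.round(t,4),'rpy',np.round(e,2),'F',np.round(o['force'],1),'w',round(o['grip_width'],4))
E
python3 - <<'E'
from h import *
im=camera("top");cp=campose("top");H=hsv(im)
m=(H[...,0]>=5)&(H[...,0]<=18)&(H[...,1]>150)&(H[...,2]>90);m[:, :440]=0;m[:,492:]=0;m[:222]=0;m[290:]=0
for b in blobs(m,20):print('head',rect(cp,b,.04))
plan([.48,-.355,.14],-93.6)
status()
E
```

```text
head (array([ 0.482 , -0.3552]), array([0.0981, 0.0257]), -5.9)
row [ 0.    5.9  -0.01] [-2.09  6.52 27.68]
t 0.2 tcp [ 0.2401 -0.4947  0.2051] rpy [-9.000e+01  4.000e-02 -6.411e+01] F [-0.8 -0.5  0. ] w 0.094
```

{"method": "send_rows", "body": {
  "series": "0 1 0 0 0 4 1;0 2 0 -0.5 0 8 1;0 3 0 -1 0.5 12 1;0 4 0 -1.5 1.5 16 1;0 5 0 -1.8 3 20 1;0 6 0 -2 4.5 24 1;0 6 0 -2.1 6 27 1;0 6 0 -2.1 6.5 27.7 1;0 6 0 -2.1 6.5 27.7 1;0 6 0 -2.1 6.5 27.7 1",
  "newtons": 50
}}

```text
time_s: 1.03
ee_pos: [0.4798, -0.3552, 0.1404]
eef_rot: [-1.571, 0.0, -1.642]
force: [-0.4, -0.6, 0.8]
grip_width: 0.0939
```

Run:
```python
from h import *
status()
cp=campose("wrist");im=camera("wrist");H=hsv(im)
cv2.imwrite('pics/w1.png',im[:,:,::-1])
m=(H[...,0]>=5)&(H[...,0]<=18)&(H[...,1]>150)&(H[...,2]>60)
for b in blobs(m,100)[:3]:print('head',rect(cp,b,.04),b.min(0),b.max(0))
print(proj(cp,[[.482,-.3552,.04],[.482,-.3552,.102]]))
```

```text
t 1.03 tcp [ 0.4798 -0.3552  0.1404] rpy [-9.004e+01  1.000e-02 -9.407e+01] F [-0.4 -0.6  0.8] w 0.0939
head (array([ 0.2326, -0.4934]), array([0.3735, 0.0291]), 86.1) [295 367] [592 385]
head (array([ 0.4836, -0.3556]), array([0.0993, 0.026 ]), -5.3) [307 144] [334 237]
head (array([ 0.3377, -0.139 ]), array([0.0878, 0.0283]), -26.0) [133 295] [165 351]
[[319.44355484 194.3805885 ]
 [319.43631243 214.97555581]]
```

View pics/w1.png

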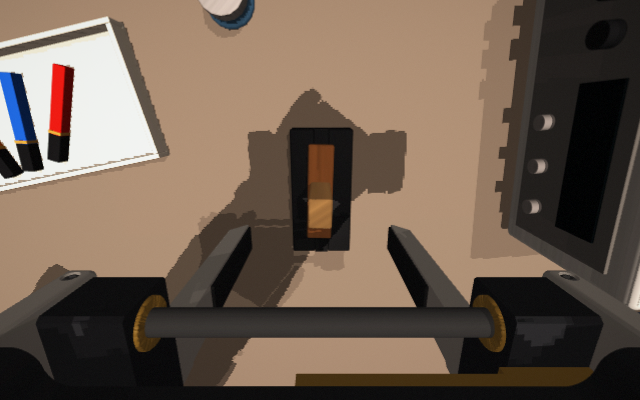

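The wrist view shows the rake head at (320,190) inside the stand, with both fingers clear on either side. The head measures 99x26 mm, which matches its stated size, at yaw about -5.5°. I'll descend over the handle.

Run:
```python
from h import *
plan([.483,-.3555,.044],-95.5)
```

```text
row [-0.    0.27  0.01] [-0.05  9.7   0.34]
```

{"method": "send_rows", "body": {
  "series": "0 0.3 0 0 1 0.3 1;0 0.3 0 -0.05 2.5 0.3 1;0 0.3 0 -0.05 4 0.3 1;0 0.3 0 -0.05 5.5 0.3 1;0 0.3 0 -0.05 7 0.3 1;0 0.3 0 -0.05 8.3 0.3 1;0 0.3 0 -0.05 9.2 0.3 1;0 0.3 0 -0.05 9.6 0.3 1;0 0.3 0 -0.05 9.7 0.3 1;0 0.3 0 -0.05 9.7 0.3 0"
}}

```text
time_s: 1.92
ee_pos: [0.4832, -0.355, 0.0439]
eef_rot: [-1.57, -0.0, -1.669]
force: [-0.1, 0.2, 0.5]
grip_width: 0.0899
```

{"method": "send_rows", "body": {
  "series": "0 0 0 0 0 0 -0.4;0 0 0 0 0 0 -0.5;0 0 0 0 0 0 -0.6;0 0 0 0 0 0 -1;0 0 0 0 0 0 -1;0 0 0 0 0 0 -1;0 0 0 0 0 0 -1;0 0 0 0 0 0 -1;0 0 0 0 0 0 -1;0 0 0 0 0 0 -1",
  "newtons": 50
}}

```text
time_s: 2.75
ee_pos: [0.4832, -0.3547, 0.0434]
eef_rot: [-1.571, 0.0, -1.669]
force: [-0.3, 0.5, -0.4]
grip_width: 0.0241
```

Run:
```python
from h import *
status()
```

```text
t 2.75 tcp [ 0.4832 -0.3547  0.0434] rpy [-90.     0.   -95.61] F [-0.3  0.5 -0.4] w 0.0241
```

{"method": "send_rows", "body": {
  "series": "0 0 0 0 0 0 -1;0 0 0 0 0 0 -1;0 0 0 0 0 0 -1;0 0 0 0 0 0 -1;0 0 0 0 0 0 -1;0 0 0 0 0 0 -1;0 0 0 0 -0.2 0 -1;0 0 0 0 -0.6 0 -1;0 0 0 0 -1 0 -1;0 0 0 0 -1 0 -1"
}}

```text
time_s: 3.58
ee_pos: [0.4836, -0.355, 0.0546]
eef_rot: [-1.57, -0.001, -1.669]
force: [0.9, -0.9, -1.2]
grip_width: 0.0199
```

Run:
```python
from h import *
status()
```

```text
t 3.58 tcp [ 0.4836 -0.355   0.0546] rpy [-8.993e+01 -4.000e-02 -9.561e+01] F [ 0.9 -0.9 -1.2] w 0.0199
```

Run:
```python
from h import *
plan([.5924,-.1604,.115],-82.5)
```

```text
row [-0.01 -2.62  0.01] [-20.42  -6.05   8.94]
```

{"method": "send_rows", "body": {
  "series": "0 0 0 0 -1.5 0 -1;0 0 0 0 -3 0 -1;0 0 0 -1 -5 0.5 -1;0 -0.6 0 -4 -6 2 -1;0 -1.2 0 -8 -6.1 4 -1;0 -1.8 0 -12 -6.1 6 -1;0 -2.4 0 -16 -6.1 8 -1;0 -2.6 0 -19 -6.1 8.9 -1;0 -2.6 0 -20.4 -6.1 8.9 -1;0 -2.6 0 -20.4 -6.1 8.9 -1"
}}

```text
time_s: 4.42
ee_pos: [0.5924, -0.1571, 0.1144]
eef_rot: [-1.571, 0.0, -1.438]
force: [-0.3, -0.5, -1.1]
grip_width: 0.0197
```

Run:
```python
from h import *
status()
cp=campose("wrist");im=camera("wrist");H=hsv(im)
cv2.imwrite('pics/w2.png',im[:,:,::-1])
for n in hues:
    for b in blobs(cmask(H,n),60)[:2]:print(n,len(b),rect(cp,b,.016),b.mean(0))
```

```text
t 4.42 tcp [ 0.5924 -0.1571  0.1144] rpy [-9.001e+01  2.000e-02 -8.239e+01] F [-0.3 -0.5 -1.1] w 0.0197
red 129 (array([ 0.5959, -0.0959]), array([0.0686, 0.012 ]), -21.7) [260.78294574 185.25581395]
blue 151 (array([ 0.5912, -0.0492]), array([0.0686, 0.0134]), -6.6) [214.14569536 183.60264901]
orange 356 (array([ 0.5443, -0.1627]), array([0.1657, 0.045 ]), 8.2) [319.1488764 235.1741573]
orange 644 (array([ 0.3562, -0.1604]), array([0.3978, 0.0289]), -82.3) [299.11956522 378.44720497]
green 126 (array([0.5812, 0.0482]), array([0.0658, 0.012 ]), 37.0) [116.27777778 180.96825397]
```

View pics/w2.png

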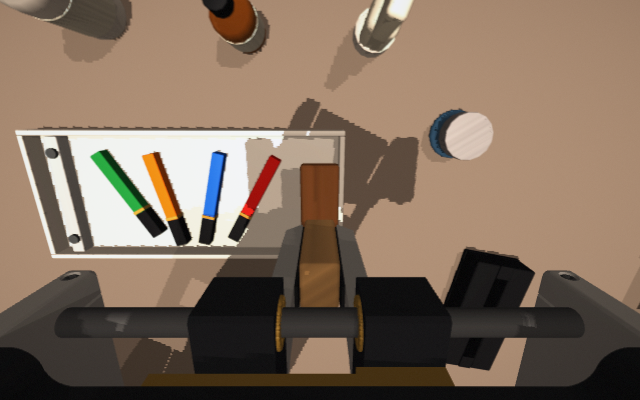

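The wrist view shows the whole tray. The outer rim corners are at about (17,131), (344,131) and (53,257), and the bar's right edge runs from (63,140) to (93,248). The rake is at the free -y end, and the pencils are clear of it.

Run:
```python
from h import *
cp=campose("wrist")
P=ray(cp,[[17,131],[344,131],[53,257],[180,131],[250,256]],.022);print(P.round(4))
d=P[1]-P[0];print('len',np.hypot(*d[:2]),'ang',np.degrees(np.arctan2(d[1],d[0]))+90,'w',np.hypot(*(P[0]-P[2])[:2]))
a=np.degrees(np.arctan2(*(P[0]-P[2])[1::-1]));print('short ang',a)
B=ray(cp,[[63,140],[93,248]],.018);print('bar',B.round(4))
im=camera("wrist")
g=im.mean(2)
print(g[190,30:110].astype(int)); print(ray(cp,[[75,190],[0,190]],.018))
yw=np.radians(7.5);C=np.array([.5748,-.0266]);T=np.array([[np.cos(yw),np.sin(yw)],[-np.sin(yw),np.cos(yw)]])
f=lambda X:((X[:,:2]-C)@T.T).round(4)
print('tray frame',f(P),f(B))
L={'red':(.5959,-.0959,-21.7),'blue':(.5912,-.0492,-6.6),'orange':(.5783,.0049,20.8),'green':(.5812,.0482,37)}
for n,(x,y,a) in L.items():
    u=np.array([np.cos(np.radians(a)),np.sin(np.radians(a))]);c=np.array([x,y])+.034*u
    print(n,f(np.array([c,c-.05*u,c-.1*u])).tolist())
```

```text
[[ 0.6205  0.1315  0.022 ]
 [ 0.6609 -0.1732  0.022 ]
 [ 0.49    0.115   0.022 ]
 [ 0.6406 -0.0202  0.022 ]
 [ 0.5188 -0.0938  0.022 ]]
len 0.30735116822346853 ang 7.557718116803457 w 0.13151636228598565
short ang 7.201102122547181
bar [[0.6168 0.0932 0.018 ]
 [0.5039 0.0749 0.018 ]]
[220 237 239 238 223 136  83  79  78  79  77  78  77  77  77  76  78  76
  76  77  76  81 128 215 236 236 236 236 236 236 236 237 236 235 236 235
 211 128  71  68  68  67  67  67  67  66  66  71 121 208 238 240 241 240
 241 240 240 241 241 241 241 241 241 241 241 241 241 241 241 241 241 241
 241 241 241 241 241 241 241 241]
[[0.56740418 0.08717105 0.018     ]
 [0.55746276 0.16217517 0.018     ]]
tray frame [[ 0.0659  0.1508]
 [ 0.0662 -0.1566]
 [-0.0656  0.1515]
 [ 0.0661 -0.0023]
 [-0.0643 -0.0593]] [[ 0.0573  0.1133]
 [-0.057   0.1099]]
red [[0.0416, -0.088], [-0.0021, -0.0637], [-0.0457, -0.0393]]
blue [[0.0463, -0.0328], [-0.0022, -0.0206], [-0.0507, -0.0085]]
orange [[0.0407, 0.0386], [-0.008, 0.0271], [-0.0566, 0.0156]]
green [[0.0457, 0.0901], [0.0022, 0.0654], [-0.0413, 0.0408]]
```

Run:
```python
from h import *
cp=campose("wrist")
a=np.radians(7.5);ex=np.array([np.cos(a),np.sin(a)]);ey=np.array([-ex[1],ex[0]]);C=np.array([.575,-.028])
for uv,z in [((67,190),.018),((78.5,190),.004)]:
    p=ray(cp,[uv],z)[0,:2];print('bar tray y',(p-C)@ey,(p-C)@ex)
p=C-.002*ex-.135*ey
plan([*p,.0415],-82.5)
```

```text
bar tray y 0.121906121881128 0.007435847158276367
bar tray y 0.12263924049322734 0.003715132985276471
row [ 0.   -0.02  0.  ] [ 0.15  7.3  -0.11]
```

{"method": "send_rows", "body": {
  "series": "0 0 0 0.15 1 -0.1 -1;0 0 0 0.15 2 -0.1 -1;0 0 0 0.15 3 -0.1 -1;0 0 0 0.15 4 -0.1 -1;0 0 0 0.15 5 -0.1 -1;0 0 0 0.15 5.8 -0.1 -1;0 0 0 0.15 6.4 -0.1 -1;0 0 0 0.15 6.9 -0.1 -1;0 0 0 0.15 7.3 -0.1 -1;0 0 0 0.15 7.3 -0.1 -1"
}}

```text
time_s: 5.35
ee_pos: [0.5907, -0.1619, 0.0407]
eef_rot: [-1.572, 0.0, -1.442]
force: [0.6, 0.8, -0.6]
grip_width: 0.0195
```

{"method": "send_rows", "body": {
  "series": "0 0 0 -0.4 0 0 -1;0 0 0 -0.8 0 0 -1;0 0 0 -1.3 0 0 -1;0 0 0 -1.8 0 0 -1;0 0 0 -2.3 0 0 -1;0 0 0 -2.8 0 0 -1;0 0 0 -3.3 0 0 -1;0 0 0 -3.8 0 0 -1;0 0 0 -4.3 0 0 -1;0 0 0 -4.8 0 0 -1"
}}

```text
time_s: 6.18
ee_pos: [0.5847, -0.1139, 0.0415]
eef_rot: [-1.571, 0.0, -1.442]
force: [0.3, 0.1, -0.9]
grip_width: 0.0194
```

{"method": "send_rows", "body": {
  "series": "0 0 0 -0.5 0 0 -1;0 0 0 -1 0 0 -1;0 0 0 -1.5 0 0 -1;0 0 0 -2 0 0 -1;0 0 0 -2.5 0 0 -1;0 0 0 -3 0 0 -1;0 0 0 -3.5 0 0 -1;0 0 0 -4 0 0 -1;0 0 0 -4.5 0 0 -1;0 0 0 -5 0 0 -1"
}}

```text
time_s: 7.02
ee_pos: [0.5783, -0.0643, 0.0415]
eef_rot: [-1.571, -0.0, -1.442]
force: [0.5, -0.4, -1.2]
grip_width: 0.0201
```

Run:
```python
from h import *
status()
im=camera("wrist");cv2.imwrite('pics/w3.png',im[100:330,:480,::-1])
```

```text
t 7.02 tcp [ 0.5783 -0.0643  0.0415] rpy [-90.    -0.   -82.62] F [ 0.5 -0.4 -1.2] w 0.0201
```

View pics/w3.png

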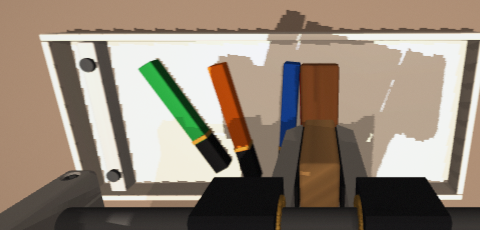

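The picture (crop) shows red hidden under the head with blue squared up against the tines at column 290. Orange and green are still ahead. I'll keep combing.

{"method": "send_rows", "body": {
  "series": "0 0 0 -0.5 0 0 -1;0 0 0 -1 0 0 -1;0 0 0 -1.5 0 0 -1;0 0 0 -2 0 0 -1;0 0 0 -2.5 0 0 -1;0 0 0 -3 0 0 -1;0 0 0 -3.5 0 0 -1;0 0 0 -4 0 0 -1;0 0 0 -4.5 0 0 -1;0 0 0 -5 0 0 -1"
}}

```text
time_s: 7.9
ee_pos: [0.5718, -0.0147, 0.0415]
eef_rot: [-1.571, -0.0, -1.442]
force: [0.9, -0.5, -1.5]
grip_width: 0.0202
```

{"method": "send_rows", "body": {
  "series": "0 0 0 -0.5 0 0 -1;0 0 0 -1 0 0 -1;0 0 0 -1.5 0 0 -1;0 0 0 -2 0 0 -1;0 0 0 -2.5 0 0 -1;0 0 0 -3 0 0 -1;0 0 0 -3.4 0 0 -1;0 0 0 -3.8 0 0 -1;0 0 0 -4.1 0 0 -1;0 0 0 -4.4 0 0 -1"
}}

```text
time_s: 8.73
ee_pos: [0.5662, 0.0287, 0.0414]
eef_rot: [-1.571, -0.0, -1.442]
force: [-0.7, -0.6, -0.5]
grip_width: 0.0198
```

```bash
cat >> h.py <<'E'
A=np.radians(7.5);EX=np.array([np.cos(A),np.sin(A)]);EY=np.array([-EX[1],EX[0]]);C=np.array([.575,-.028])
def tr():
    o,R,t=tool();print('tray xy',((t[:2]-C)@EX).round(4),((t[:2]-C)@EY).round(4),'Fpush',round(float(np.dot(o['force'][:2],EY)),2))
E
python3 - <<'E'
from h import *
status();tr()
im=camera("wrist");cv2.imwrite('pics/w4.png',im[100:330,:480,::-1])
E
```

```text
t 8.73 tcp [0.5662 0.0287 0.0414] rpy [-90.    -0.   -82.61] F [-0.7 -0.6 -0.5] w 0.0198
tray xy -0.0013 0.0574 Fpush -0.47
```

View pics/w4.png

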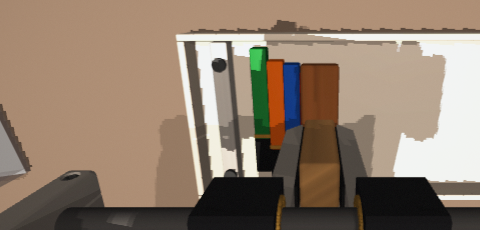

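The crop shows the four pencils nested and parallel, about 12 mm short of the bar. I'll creep in while watching the force.

{"method": "send_rows", "body": {
  "series": "0 0 0 -0.2 0 0 -1;0 0 0 -0.4 0 0 -1;0 0 0 -0.6 0 0 -1;0 0 0 -0.75 0 0 -1;0 0 0 -0.9 0 0 -1;0 0 0 -1 0 0 -1;0 0 0 -1.1 0 0 -1;0 0 0 -1.15 0 0 -1;0 0 0 -1.2 0 0 -1;0 0 0 -1.2 0 0 -1"
}}

```text
time_s: 9.62
ee_pos: [0.5647, 0.0404, 0.0414]
eef_rot: [-1.571, 0.0, -1.442]
force: [-0.4, 0.7, -1.0]
grip_width: 0.0198
```

Run:
```python
from h import *
status();tr()
```

```text
t 9.62 tcp [0.5647 0.0404 0.0414] rpy [-90.     0.   -82.61] F [-0.4  0.7 -1. ] w 0.0198
tray xy -0.0013 0.0691 Fpush 0.7
```

{"method": "send_rows", "body": {
  "series": "0 0 0 -0.02 0 0 -1;0 0 0 -0.04 0 0 -1;0 0 0 -0.06 0 0 -1;0 0 0 -0.08 0 0 -1;0 0 0 -0.1 0 0 -1;0 0 0 -0.1 0 0 -1;0 0 0 -0.1 0 0 -1;0 0 0 -0.1 0 0 -1;0 0 0 -0.1 0 0 -1;0 0 0 -0.1 0 0 -1"
}}

```text
time_s: 10.45
ee_pos: [0.5646, 0.0413, 0.0414]
eef_rot: [-1.571, 0.0, -1.442]
force: [-0.5, -0.1, -1.5]
grip_width: 0.0196
```

Run:
```python
from h import *
status();tr()
```

```text
t 10.45 tcp [0.5646 0.0413 0.0414] rpy [-90.     0.   -82.62] F [-0.5 -0.1 -1.5] w 0.0196
tray xy -0.0013 0.0701 Fpush 0.01
```

{"method": "send_rows", "body": {
  "series": "0 0 0 -0.02 0 0 -1;0 0 0 -0.04 0 0 -1;0 0 0 -0.06 0 0 -1;0 0 0 -0.08 0 0 -1;0 0 0 -0.1 0 0 -1;0 0 0 -0.1 0 0 -1;0 0 0 -0.1 0 0 -1;0 0 0 -0.1 0 0 -1;0 0 0 -0.1 0 0 -1;0 0 0 -0.1 0 0 -1"
}}

```text
time_s: 11.28
ee_pos: [0.5644, 0.0423, 0.0415]
eef_rot: [-1.571, 0.0, -1.442]
force: [0.6, 0.4, -0.6]
grip_width: 0.0196
```

Run:
```python
from h import *
status();tr()
```

```text
t 11.28 tcp [0.5644 0.0423 0.0415] rpy [-90.     0.   -82.61] F [ 0.6  0.4 -0.6] w 0.0196
tray xy -0.0013 0.0711 Fpush 0.31
```

{"method": "send_rows", "body": {
  "series": "0 0 0 -0.02 0 0 -1;0 0 0 -0.04 0 0 -1;0 0 0 -0.06 0 0 -1;0 0 0 -0.08 0 0 -1;0 0 0 -0.1 0 0 -1;0 0 0 -0.1 0 0 -1;0 0 0 -0.1 0 0 -1;0 0 0 -0.1 0 0 -1;0 0 0 -0.1 0 0 -1;0 0 0 -0.1 0 0 -1"
}}

```text
time_s: 12.12
ee_pos: [0.5643, 0.0433, 0.0414]
eef_rot: [-1.571, 0.0, -1.442]
force: [0.0, -0.4, -1.4]
grip_width: 0.02
```

Run:
```python
from h import *
status();tr()
```

```text
t 12.12 tcp [0.5643 0.0433 0.0414] rpy [-90.     0.   -82.62] F [ 0.  -0.4 -1.4] w 0.02
tray xy -0.0013 0.0721 Fpush -0.38
```

{"method": "send_rows", "body": {
  "series": "0 0 0 -0.02 0 0 -1;0 0 0 -0.04 0 0 -1;0 0 0 -0.06 0 0 -1;0 0 0 -0.08 0 0 -1;0 0 0 -0.1 0 0 -1;0 0 0 -0.1 0 0 -1;0 0 0 -0.1 0 0 -1;0 0 0 -0.1 0 0 -1;0 0 0 -0.1 0 0 -1;0 0 0 -0.1 0 0 -1"
}}

```text
time_s: 12.95
ee_pos: [0.5643, 0.0436, 0.0415]
eef_rot: [-1.571, -0.001, -1.442]
force: [1.3, -6.3, -1.5]
grip_width: 0.0197
```

Run:
```python
from h import *
status();tr()
im=camera("wrist");cv2.imwrite('pics/w5.png',cv2.resize(im[130:300,150:400,::-1],None,fx=3,fy=3,interpolation=2))
```

```text
t 12.95 tcp [0.5643 0.0436 0.0415] rpy [-8.999e+01 -6.000e-02 -8.261e+01] F [ 1.3 -6.3 -1.5] w 0.0197
tray xy -0.0012 0.0724 Fpush -6.46
```

View pics/w5.png

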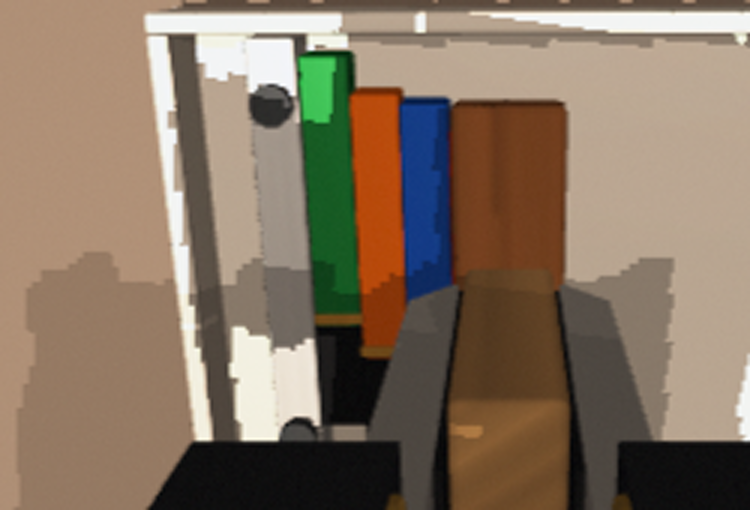

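The row is snug: green is on the bar, then orange, then blue, with the edge of red at the tines. The push reads 6.5 N. I'll hold it for about a second.

{"method": "send_rows", "body": {
  "series": "0 0 0 -0.01 0 0 -1;0 0 0 -0.01 0 0 -1;0 0 0 -0.01 0 0 -1;0 0 0 -0.01 0 0 -1;0 0 0 -0.01 0 0 -1;0 0 0 -0.01 0 0 -1;0 0 0 -0.01 0 0 -1;0 0 0 -0.01 0 0 -1;0 0 0 -0.01 0 0 -1;0 0 0 -0.01 0 0 -1"
}}

```text
time_s: 13.83
ee_pos: [0.5643, 0.0436, 0.0415]
eef_rot: [-1.571, -0.001, -1.442]
force: [0.7, -7.2, -1.2]
grip_width: 0.0195
```

Run:
```python
from h import *
status();tr()
```

```text
t 13.83 tcp [0.5643 0.0436 0.0415] rpy [-8.999e+01 -7.000e-02 -8.261e+01] F [ 0.7 -7.2 -1.2] w 0.0195
tray xy -0.0012 0.0724 Fpush -7.26
```

Held at 7.3 N. Now I'll hold two more rows, back straight off, then lift.

{"method": "send_rows", "body": {
  "series": "0 0 0 0 0 0 -1;0 0 0 0 0 0 -1;0 0 0 0.05 0 0 -1;0 0 0 0.1 0 0 -1;0 0 0 0.2 0 0 -1;0 0 0 0.4 0 0 -1;0 0 0 0.8 0 0 -1;0 0 0 1.3 0 0 -1;0 0 0 1.8 0 0 -1;0 0 0 2 0 0 -1"
}}

```text
time_s: 14.67
ee_pos: [0.5668, 0.0237, 0.0414]
eef_rot: [-1.571, -0.0, -1.442]
force: [0.4, 0.3, -1.5]
grip_width: 0.0198
```

{"method": "send_rows", "body": {
  "series": "0 0 0 0 -0.5 0 -1;0 0 0 0 -1.5 0 -1;0 0 0 0 -3 0 -1;0 0 0 0 -5 0 -1;0 0 0 1 -7 0 -1;0 0 0 3 -8 0 -1;0 0 0 6 -8 0 -1;0 0 0 9 -8 0 -1;0 0 0 11 -8 0 -1;0 0 0 12 -8 0 -1"
}}

```text
time_s: 15.5
ee_pos: [0.5824, -0.0966, 0.1225]
eef_rot: [-1.57, -0.001, -1.443]
force: [-0.4, 0.2, -1.2]
grip_width: 0.0197
```

Run:
```python
from h import *
status();tr()
cp=campose("wrist");im=camera("wrist");H=hsv(im)
cv2.imwrite('pics/w6.png',im[:300,:,::-1])
for n in hues:
    b=blobs(cmask(H,n)[:260,:310] if n!='orange' else cmask(H,n)[:260,:260],60)[0];c,s,a=rect(cp,b,.016);print(n,((c-C)@EX).round(4),((c-C)@EY).round(4),s,round(a-7.5,1))
plan([.4834,-.3548,.12],-95.6)
```

```text
t 15.5 tcp [ 0.5824 -0.0966  0.1225] rpy [-8.994e+01 -3.000e-02 -8.270e+01] F [-0.4  0.2 -1.2] w 0.0197
tray xy -0.0016 -0.069 Fpush 0.22
red 0.0066 0.0786 [0.0669 0.0166] -0.2
blue 0.0125 0.0903 [0.0672 0.0153] -0.2
orange 0.0118 0.0996 [0.0726 0.0265] -0.2
green 0.0243 0.1168 [0.066  0.0128] -1.3
row [-0.01  2.57  0.01] [ 24.32   0.23 -13.08]
```

View pics/w6.png

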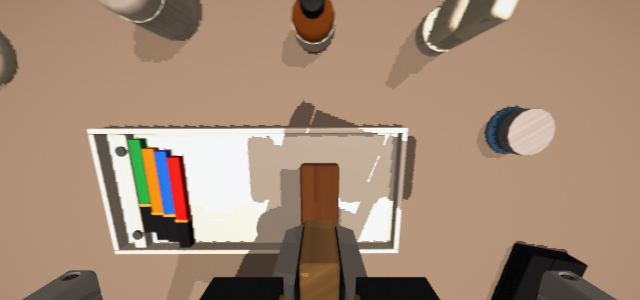

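The picture shows the four pencils as one snug, parallel row against the bar at columns 130–190. Measured yaw errors are about 1° or less. Next I return the rake to its recorded pose.

{"method": "send_rows", "body": {
  "series": "0 0.3 0 2 0.2 -1 -1;0 0.6 0 5 0.2 -2.7 -1;0 0.9 0 8.5 0.2 -4.6 -1;0 1.2 0 12 0.2 -6.5 -1;0 1.6 0 15.5 0.2 -8.4 -1;0 2 0 19 0.2 -10.2 -1;0 2.3 0 22 0.2 -11.8 -1;0 2.5 0 23.5 0.2 -12.7 -1;0 2.6 0 24.3 0.2 -13.1 -1;0 2.6 0 24.3 0.2 -13.1 -1"
}}

```text
time_s: 16.38
ee_pos: [0.4834, -0.3526, 0.1197]
eef_rot: [-1.571, -0.0, -1.67]
force: [-0.4, -0.4, -0.6]
grip_width: 0.0199
```

Run:
```python
from h import *
status()
plan([.4834,-.3548,.056],-95.6)
plan([.4834,-.3548,.0436],-95.6)
```

```text
t 16.38 tcp [ 0.4834 -0.3526  0.1197] rpy [-89.99  -0.   -95.69] F [-0.4 -0.4 -0.6] w 0.0199
row [-0.   -0.02  0.  ] [0.21 6.37 0.03]
row [-0.   -0.02  0.  ] [0.21 7.61 0.02]
```

{"method": "send_rows", "body": {
  "series": "0 0 0 0 0.5 0 -1;0 0 0 0 1 0 -1;0 0 0 0 1.5 0 -1;0 0 0 0 2 0 -1;0 0 0 0 2.5 0 -1;0 0 0 0 3 0 -1;0 0 0 0 3.3 0 -1;0 0 0 0 3.5 0 -1;0 0 0 0 3.5 0 -1;0 0 0 0 3.5 0 -1"
}}

```text
time_s: 17.22
ee_pos: [0.4835, -0.3523, 0.0845]
eef_rot: [-1.571, -0.0, -1.669]
force: [0.0, 0.0, -1.4]
grip_width: 0.0198
```

Run:
```python
from h import *
status()
plan([.4834,-.3548,.0436],-95.6)
```

```text
t 17.22 tcp [ 0.4835 -0.3523  0.0845] rpy [-90.    -0.   -95.62] F [ 0.   0.  -1.4] w 0.0198
row [-0. -0.  0.] [0.25 4.09 0.01]
```

Settled 2.5 mm off in y, so I'll correct that while descending.

{"method": "send_rows", "body": {
  "series": "0 0 0 0.15 0 0 -1;0 0 0 0.25 0.3 0 -1;0 0 0 0.25 0.8 0 -1;0 0 0 0.25 1.3 0 -1;0 0 0 0.25 1.8 0 -1;0 0 0 0.25 2.3 0 -1;0 0 0 0.25 2.8 0 -1;0 0 0 0.25 3.3 0 -1;0 0 0 0.25 3.7 0 -1;0 0 0 0.25 3.9 0 -1"
}}

```text
time_s: 18.05
ee_pos: [0.4831, -0.3546, 0.0447]
eef_rot: [-1.571, 0.0, -1.669]
force: [0.5, -0.2, -1.6]
grip_width: 0.0197
```

Run:
```python
from h import *
status()
plan([.4834,-.3548,.0436],-95.6)
```

```text
t 18.05 tcp [ 0.4831 -0.3546  0.0447] rpy [-9.003e+01  2.000e-02 -9.561e+01] F [ 0.5 -0.2 -1.6] w 0.0197
row [ 0.01 -0.   -0.  ] [0.02 0.11 0.03]
```

{"method": "send_rows", "body": {
  "series": "0 0 0 0 0.05 0 -1;0 0 0 0 0.1 0 -1;0 0 0 0 0.15 0 -1;0 0 0 0 0.15 0 -1;0 0 0 0 0.15 0 -1;0 0 0 0 0.15 0 -1;0 0 0 0 0.15 0 -1;0 0 0 0 0.15 0 -1;0 0 0 0 0.15 0 -1;0 0 0 0 0.15 0 -1"
}}

```text
time_s: 18.88
ee_pos: [0.4832, -0.3548, 0.044]
eef_rot: [-1.571, 0.0, -1.669]
force: [0.1, -0.4, -1.4]
grip_width: 0.0195
```

Run:
```python
from h import *
status()
```

```text
t 18.88 tcp [ 0.4832 -0.3548  0.044 ] rpy [-90.     0.   -95.61] F [ 0.1 -0.4 -1.4] w 0.0195
```

{"method": "send_rows", "body": {
  "series": "0 0 0 0 0.02 0 -1;0 0 0 0 0.04 0 -1;0 0 0 0 0.06 0 -1;0 0 0 0 0.06 0 -1;0 0 0 0 0.06 0 -1;0 0 0 0 0.06 0 -1;0 0 0 0 0.06 0 -1;0 0 0 0 0.06 0 -1;0 0 0 0 0.06 0 -1;0 0 0 0 0.06 0 -1"
}}

```text
time_s: 19.72
ee_pos: [0.4832, -0.3548, 0.0434]
eef_rot: [-1.571, -0.0, -1.669]
force: [0.4, 0.9, 1.9]
grip_width: 0.0199
```

Run:
```python
from h import *
status()
```

```text
t 19.72 tcp [ 0.4832 -0.3548  0.0434] rpy [-90.    -0.   -95.62] F [0.4 0.9 1.9] w 0.0199
```

Fz flipped to +1.9 N at the original height, so the head is resting on the stand. I'll release and rise.

{"method": "send_rows", "body": {
  "series": "0 0 0 0 0 0 -0.5;0 0 0 0 0 0 -0.4;0 0 0 0 0 0 -0.2;0 0 0 0 0 0 0;0 0 0 0 0 0 0.2;0 0 0 0 0 0 0.4;0 0 0 0 0 0 0.6;0 0 0 0 0 0 0.6;0 0 0 0 0 0 0.6;0 0 0 0 0 0 0.6"
}}

```text
time_s: 20.55
ee_pos: [0.4832, -0.3548, 0.0433]
eef_rot: [-1.571, 0.0, -1.669]
force: [-0.4, -1.0, 0.8]
grip_width: 0.0744
```

{"method": "send_rows", "body": {
  "series": "0 0 0 0 0 0 0.6;0 0 0 0 -0.5 0 0.6;0 0 0 0 -1.5 0 0.6;0 0 0 0 -3 0 0.6;0 0 0 0 -5 0 0.6;0 0 0 0 -7 0 0.6;0 0 0 0 -9 0 0.6;0 0 0 0 -11 0 0.6;0 0 0 0 -12 0 0.6;0 0 0 0 -12 0 0.6"
}}

```text
time_s: 21.38
ee_pos: [0.484, -0.3554, 0.1664]
eef_rot: [-1.567, -0.003, -1.669]
force: [0.2, -0.6, 0.0]
grip_width: 0.0752
```

Run:
```python
from h import *
status()
cp=campose("wrist");im=camera("wrist");H=hsv(im)
m=(H[...,0]>=5)&(H[...,0]<=18)&(H[...,1]>150)&(H[...,2]>60);m[:,:250]=0;m[300:]=0
for b in blobs(m,100)[:2]:print('head',rect(cp,b,.04),b.min(0),b.max(0))
t=camera("top");ct=campose("top");Ht=hsv(t);r=np.zeros(t.shape[:2],bool);r[180:260,275:415]=1
for n in hues:
    b=blobs(cmask(Ht,n)&r,15)[0];c,s,a=rect(ct,b,.016);print(n,((c-C)@EX).round(4),((c-C)@EY).round(4),s,round(a-7.5,1))
cv2.imwrite('pics/f.png',np.vstack([cv2.resize(im[100:300,160:480],(640,400)),cv2.resize(t[140:290,280:520],(320,200))] if 0 else [cv2.resize(t[130:290,230:500],(675,400)),cv2.resize(im[120:300,160:480],(675,200))])[:,:,::-1])
```

```text
t 21.38 tcp [ 0.484  -0.3554  0.1664] rpy [-89.79  -0.15 -95.61] F [ 0.2 -0.6  0. ] w 0.0752
head (array([ 0.4843, -0.3544]), array([0.0986, 0.0256]), -6.1) [307 146] [330 231]
red 0.0053 0.0807 [0.0625 0.0107] 0.3
blue 0.01 0.0931 [0.0635 0.0109] -0.2
orange 0.0112 0.1045 [0.0639 0.01  ] 0.3
green 0.0224 0.1168 [0.0609 0.0101] 0.1
```

View pics/f.png

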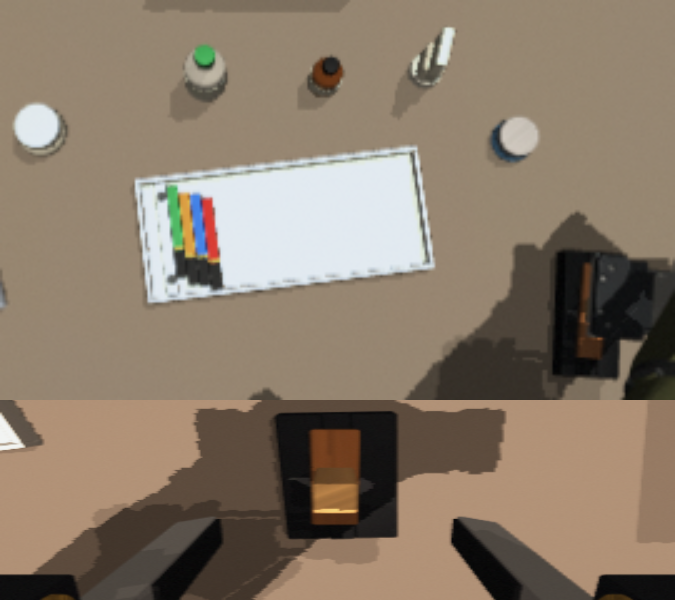

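The final views show the row intact, with pitches of about 12 mm and angles within 0.3°. The rake is upright in its stand and the bystanders look undisturbed.

```bash
python3 -c "
from station import *
print(hand_in())"
```

```text
the job is handed in; nothing more can be done
None
```

I combed the four pencils into one snug, parallel row against the stop bar, put the rake back upright in its stand, and handed the job in at about 21.5 s.

- **Row:** the last top view puts the pencils 11.4 to 12.4 mm apart (they are 12 mm wide) and within 0.3° of the tray's x. They sit in the order green, orange, blue, red from the bar. Their ends are staggered by up to about 17 mm along their length. The earlier wrist view read the green pencil 1.3° off, and the later top view did not repeat that.
- **Push:** I leaned on the row through the rake for a bit over a second. The two readings taken then were 6.5 and 7.3 N.
- **Rake:** its head is within about 1.5 mm and 1° of where I first measured it, and the gripper is open and clear above it.
- **Surroundings:** in the final pictures the bottles, the jar and the pot beside the tray look untouched. The carton was outside those crops, though the arm never went near it.

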